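Clip the menu card to its easel

TASK

Squeeze the big red spring clip open, lift it up off its two hooks and push it, jaws down and held in line with the leaning easel, fully home over the middle of the card's top edge, then let it close so that it grips the menu card and the easel's backboard together. Leave the card standing square on the easel's ledge and everything else on the table undisturbed.

Things in the scene. Friction and masses are not known exactly. Their poses are not given: they have to be found in the camera images.
- clip: red-enamelled spring clip like a large clothes peg, 108 mm tall, 60 wide, 150 g, hanging jaws down. Origin at the centre of the pivot pin; z from jaws to handles, y along the pin (its knobbed ends reach 54 mm each side), x the way the jaws open. Frame of the -x half; the halves are mirror images, so either may face front. The throat ends at the spring coil, radius 6 mm, round the pin.
- clip_handles (a point): point between the clip's two rolled handle tips (34 mm wide), 52 mm above the pin. Over the tips the clip measures 55 mm shut, 46 clamped on 10 mm, 25 squeezed to the stop; squeezing them together, 7 N shut to 14 N at the stop, opens the jaws
- clip_tip (a point): point between the tips of the clip's padded jaws, 45 mm below the pin; fully open the tips stand 28 mm apart (22 mm at the pads' upper end), and the rolled lips reach 49 mm below the pin
- clip_jaw (a joint): opening angle between the clip's halves, rad: 0 shut, 0.18 clamped on 10 mm, 0.58 squeezed to the stop. The mid plane between the jaws is the clip's frame turned by minus half this angle about the clip's own y
- rest: fixed clip rest: wooden base 90x110x12 mm with two steel posts 76 mm apart along y that end in hooks forked like a Y, open upward; the clip's pin lies in the forks 120 mm above the table, the fork tips reach 134 mm. Origin under the base's centre
- card: stiff white menu card with a gold border and a green diamond, 120 mm wide, 162 tall, 4 thick, leaning loose against the easel. Origin at the middle of its lower edge, x its normal (front to -x), z up the card. With the 6 mm backboard behind it, it makes a 10 mm stack whose middle lies 3 mm behind (+x of) the card's middle
- card_top (a point): middle of the card's top edge, mid-thickness, axes as the card's; the backboard's top is 2 mm lower
- easel: fixed dark wooden easel, 150 mm wide, 180 tall, front to its -x; origin on the table under its middle, z up. Backboard 140 mm wide, 6 thick, leaning back 25 degrees; a ledge with a low lip carries the card; struts and a cross bar join the backboard from behind more than 65 mm below its top
- pepper_mill: dark wooden mill, 57 mm across, 174 tall; bystander, origin under its middle
- salt_mill: light wooden mill, 57 mm across, 162 tall; bystander, origin under its middle
- tumbler: leaning water glass, 90x100 mm, 114 tall; bystander, origin under its middle
- bell: silver dome bell on a black foot, 75 mm across, 57 tall; bystander, origin under its middle
Not all that is in view belongs to the job. There is more than one size of the clip; the one meant has the size given above.

How it is judged:
On the way, in this order (a step that is already met when the one before it is completed fails the run):
1. the clip is lifted clear of its hooks (z of clip in the frame of rest above 0.145 m and contact force between clip and rest below 0.1 N), for 0.1 s.
2. the open clip straddles the card's top edge (value of joint clip_jaw above 0.3 rad and distance between clip and card_top below 0.03 m), for 0.1 s.
At the end, for the whole second after the job is handed in: Clip at rest, pressing over 3 N on card and on easel, jaw 0.10-0.28 rad; pin 0-13 mm above the card's top edge, within 20 mm of its middle, clip z within 0.25 and pin within 0.2 rad of the card's z and y. Card moved under 15 mm, leaning 0.35-0.52 rad, within 0.08 rad of square to the easel (contact force between clip and card above 3 N and contact force between clip and easel above 3 N and z of clip in the frame of card_top between 0 and 0.013 m and y of clip in the frame of card_top between -0.02 and 0.02 m and angle between the z axis of clip and the z axis of card_top, either way round below 0.25 rad and angle between the y axis of clip and the y axis of card_top, either way round below 0.2 rad and value of joint clip_jaw between 0.1 and 0.28 rad and distance of card from where it was at the start of the episode below 0.015 m and angle between the y axis of card and the y axis of easel, either way round below 0.08 rad and angle between card's own z axis and vertical between 0.35 and 0.52 rad and linear speed of each of clip, card below 0.02 m/s); the robot touches nothing.
It fails at once if the pepper mill is moved more than 30 mm (distance of pepper_mill from where it was at the start of the episode above 0.03 m).
It fails at once if the salt mill is moved more than 30 mm (distance of salt_mill from where it was at the start of the episode above 0.03 m).
It fails at once if the tumbler is moved more than 30 mm (distance of tumbler from where it was at the start of the episode above 0.03 m).
It fails at once if the bell is moved more than 30 mm (distance of bell from where it was at the start of the episode above 0.03 m).
It also fails if it takes over 48 s, if anything falls off the work surface, if the arm or the gripper's body presses on something with over 40 N, if the wrist force passes 120 N, or if a joint passes its speed limit or range.

ROBOT

A 7-joint arm with a two-finger parallel gripper is mounted at the origin on a cart in front of the work surface, level with it; the furniture and walls round the work are solid. World frame = base frame: x ahead of the robot, y to its left, z up, the work surface at z = 0. Lengths are in m, angles in rad, forces in N, time in s.
With the tool pointing down it reaches from about 0.425 to 0.875 m from the base axis. Payload 9.9 kg.
Tool frame: the origin (TCP) lies between the finger pads; the fingertips stand 14 mm ahead of it and the grasp point (between the pads) lies 5 mm behind it; z points along the fingers, y is the line along which they close (so a half turn about z gives the same grasp; the last joint's range is limited). The gripper opens to 85 mm and grips with 20 to 120 N. Pads are 22 mm wide; open, the fingers measure 114 mm over their backs; the gripper's body (76 mm by 85 mm) begins 54 mm behind the grasp point. The pads swing forward as they close: fully open they stand 13 mm farther back than shut.
Start: joints at [-1.351, 0.576, 0.025, 1.437, -0.015, 1.129, -0.057], TCP at [0.202, 0.644, 0.245] pointing down, gripper open.
Joint ranges: [-2.76, 2.76], [-0.34, 2.15], [-1.52, 1.57], [0.19, 2.46], [-1.09, 4.23], [0.17, 1.99], [-2.82, 2.82]. Speed limits (rad/s): [2.22, 2.22, 3.01, 3.01, 3.14, 3.14, 3.14].

INTERFACE

Orientations are given as a unit quaternion [x, y, z, w].
In Python, from cell import arm, vision gives the robot as it stands. The module is installed in compiled form; this text tells all that it offers. Calls block until the motion is done:
- arm.move_pose(position, orientation): joint-space move of the TCP to a pose.
- arm.move_l(position, frame=None, speed=0.15, until_force=None): straight line of the TCP; frame=None keeps the orientation; speed is the mean speed in m/s. With until_force (N) it stops when the force on the tool has changed by that much, and returns True; else False.
- arm.movej(angles): joint-space move.
- arm.gripper_open() and arm.gripper_close(): open the fingers fully, or close them until they stop; the grip force is fixed at half the most.
- arm.sleep(seconds).
- arm.solve_ik(position, orientation): joint angles nearest the present ones, or None.
- arm.get_state(): the state.
- vision.camera(name): name is "side" or "top"; returns (picture, depth): 420x560x3 uint8, red, green, blue; 420x560 float32, m along the optical axis (not along the pixel's ray), 0 where there is no reading.
- vision.get_calibration(name): a dict with "fov_y" (degrees; the focal length in pixels is half the picture's height over the tangent of half this angle, whatever the lens; pixels are square), "cx", "cy" (the principal point, pixels), "k1" (the pictures are not rectified: a ray, as slopes to the right and down, at radius r is drawn at 1 + k1 r^2 times it, then the intrinsics apply), "origin" and "orientation" of the camera in the world. Camera axes: x right, y up, looking along -z (the intrinsics and any distortion apply to the point x, -y, -z); pixel columns grow to the right and rows downward; lengths in m; the calibration is good to about 2 mm. A picture is of the moment at which its call begins. get_calibration takes no time and is no camera call.
A pose or a line that the arm cannot do raises arm.MotionError and nothing moves.
- arm.close_job(): hands the job in; it is judged then, once.
The state is a dict: "time_s": time; "q": joint angles; "qd": joint speeds; "effort": joint torques, N m; "position": TCP position; "tool_rot": TCP orientation; "contact_force": force on the tool from outside, world axes, zero at the start; "torque": the same for the moment, N m; "grip_width": finger opening in m; "gripper_force": force on a finger pad.
Only numpy, scipy, OpenCV 4.12 (cv2) and the standard library are available. Lean on these libraries where they do the work, as an engineer would, in place of code of your own. Each camera call takes 0.05 s, during which the arm holds its last target. There are 200 camera calls.

## Working session

There is one attempt and no reset: what is moved stays moved. The work goes in short steps, each a Python script; the robot and the scene stay as the last script left them, time stands still between calls to the robot, and variables do not carry over. Pictures are saved under pics/ and viewed, at most 10 in all, crops included, and the job is handed in when it is done.

```bash
mkdir -p pics
cat > h.py <<'E'
import numpy as np, cv2
from cell import arm, vision
from scipy.spatial.transform import Rotation as R
def cloud(name):
    im,d=vision.camera(name); c=vision.get_calibration(name)
    h,w=d.shape; f=h/2/np.tan(np.radians(c["fov_y"])/2)
    K=np.array([[f,0,c["cx"]],[0,f,c["cy"]],[0,0,1.]])
    v,u=np.mgrid[:h,:w]
    pts=np.stack([u,v],-1).reshape(-1,1,2).astype(np.float64)
    n=cv2.undistortPoints(pts,K,np.array([c["k1"],0,0,0,0.])).reshape(h,w,2)
    P=np.stack([n[...,0]*d,-n[...,1]*d,-d],-1)
    o=c["orientation"]
    W=P@R.from_quat(o).as_matrix().T+np.array(c["origin"])
    W[d==0]=np.nan
    return im,d,W
E
python3 - <<'E'
from h import *
for n in("side","top"):
    im,d,W=cloud(n); cv2.imwrite(f"pics/{n}0.png",im[...,::-1]); np.savez(f"{n}0.npz",im=im,d=d,W=W)
    print(n,vision.get_calibration(n))
s=arm.get_state();print(s["position"],s["tool_rot"],s["grip_width"],s["time_s"])
E
```

```text
side {'fov_y': 51.05011151016305, 'cx': 283.16192639966613, 'cy': 207.46628641500217, 'k1': -0.1275092416613552, 'origin': array([0.569215  , 0.86085947, 0.68108545]), 'orientation': array([-0.01558059,  0.47266721,  0.88091342, -0.01828919])}
top {'fov_y': 44.72942006022144, 'cx': 284.6306806104255, 'cy': 204.7919819992133, 'k1': -0.1806900821300879, 'origin': array([0.50397997, 0.0595701 , 1.25089432]), 'orientation': array([-0.03082882,  0.04286289,  0.71567243, -0.6964376 ])}
[0.20180202 0.64371228 0.24452027] [ 1.51276110e-01  9.88491256e-01 -7.57270487e-04 -4.90229685e-05] 0.08542061856869101 0.1
```

View pics/side0.png

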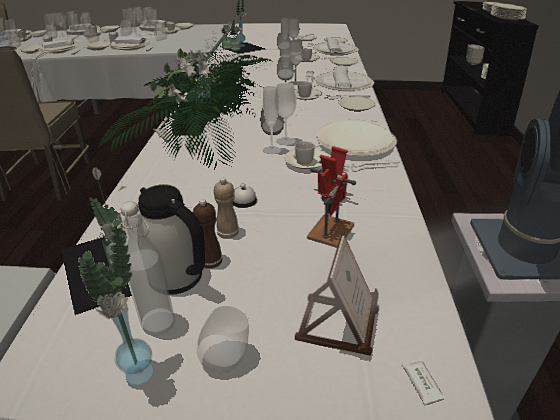

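View pics/top0.png

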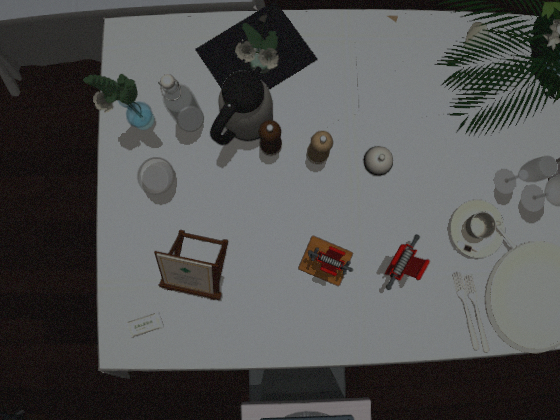

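The side view shows the easel (340,300), the clip rest at (330,230) and red around (335,175). The top view shows the rest at (327,260), a second red clip at (405,262), the easel at (190,265), and the mills and bell farther away.

Run:
```python
from h import *
S=np.load("side0.npz");T=np.load("top0.npz")
a=cv2.resize(S["im"][130:260,280:400],None,fx=4.4,fy=4.4,interpolation=cv2.INTER_CUBIC)
b=cv2.resize(T["im"][220:310,290:440],None,fx=5.2,fy=5.2,interpolation=cv2.INTER_CUBIC)
cv2.imwrite("pics/c1.png",a[...,::-1]);cv2.imwrite("pics/c2.png",b[...,::-1])
for n,D in(("side",S),("top",T)):
    im=D["im"].astype(int);W=D["W"]
    m=((im[...,0]>70)&(im[...,1]<0.35*im[...,0])&(im[...,2]<0.4*im[...,0])).astype(np.uint8)
    k,l,st,c=cv2.connectedComponentsWithStats(m)
    for i in range(1,k):
        if st[i,4]>15:
            P=W[l==i];P=P[~np.isnan(P[:,0])]
            print(n,st[i],c[i].round(),np.percentile(P,[2,50,98],axis=0).round(3).tolist())
```

```text
side [320 147  28  28 284] [337. 159.] [[0.455, -0.266, 0.076], [0.473, -0.245, 0.119], [0.518, -0.192, 0.142]]
side [318 169  29  29 216] [329. 182.] [[0.47, -0.242, 0.005], [0.51, -0.064, 0.137], [0.525, -0.032, 0.171]]
side [337 181   5  10  17] [338. 186.] [[0.472, -0.212, 0.053], [0.481, -0.055, 0.132], [0.489, -0.032, 0.154]]
top [391 244  21  21 113] [398. 254.] [[0.484, -0.248, 0.075], [0.507, -0.207, 0.142], [0.525, -0.192, 0.146]]
top [329 246  16   9  54] [337. 250.] [[0.509, -0.083, 0.168], [0.517, -0.068, 0.173], [0.524, -0.052, 0.177]]
top [411 250   6   7  16] [413. 252.] [[0.499, -0.266, 0.06], [0.51, -0.261, 0.075], [0.513, -0.254, 0.078]]
top [416 260  13  20  86] [422. 270.] [[0.45, -0.272, 0.138], [0.468, -0.259, 0.142], [0.489, -0.247, 0.148]]
top [320 267  17   9  59] [328. 271.] [[0.465, -0.064, 0.169], [0.474, -0.048, 0.173], [0.483, -0.033, 0.176]]
top [390 268   7   7  17] [392. 271.] [[0.459, -0.216, 0.068], [0.464, -0.207, 0.075], [0.473, -0.202, 0.08]]
top [395 273   9   7  19] [400. 277.] [[0.446, -0.232, 0.065], [0.452, -0.225, 0.075], [0.46, -0.214, 0.079]]
```

View pics/c1.png

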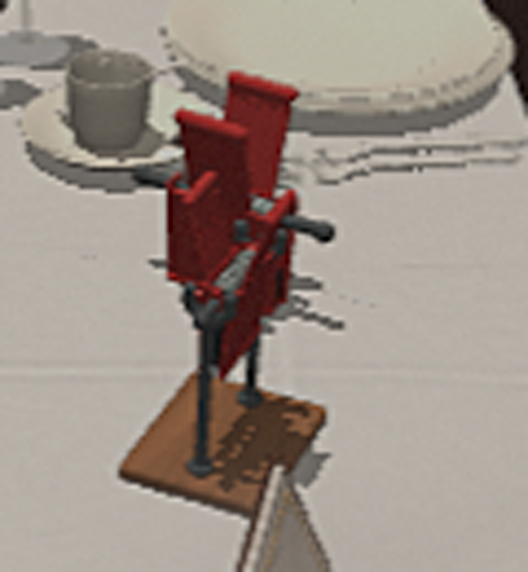

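View pics/c2.png

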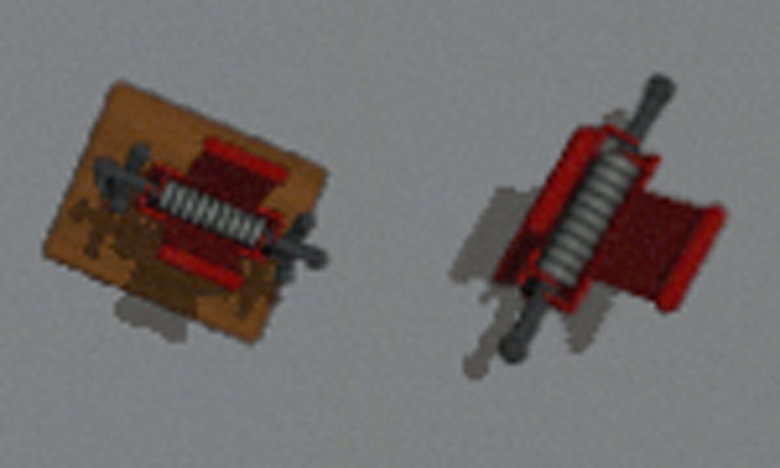

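The c1 crop shows the clip on the rest, handles up, held by two forked posts. Behind it stands another, larger clip. In c2, the rest clip's pin runs from about (108,185) to (318,258) and its handle tips lie at z≈0.172, which matches the 120+52 mm in the text. Next I measure the clip and card precisely.

Run:
```python
from h import *
S=np.load("side0.npz");T=np.load("top0.npz")
for n,D in(("side",S),("top",T)):
    im=D["im"].astype(int);W=D["W"]
    red=((im[...,0]>60)&(im[...,1]<0.4*im[...,0])&(im[...,2]<0.45*im[...,0]))
    reg=(abs(W[...,0]-.495)<.06)&(abs(W[...,1]+.06)<.06)
    P=W[red&reg&(W[...,2]>.163)]
    # split into the two rolls
    d=np.array([.906,-.42]);s=(P[:,:2]-[.4955,-.058])@d
    for g in(s<-10e-3,s>10e-3):
        Q=P[g]; u=np.linalg.svd(Q[:,:2]-Q[:,:2].mean(0))[2][0] if len(Q)>3 else None
        print(n,len(Q),Q.mean(0).round(4),((Q.min(0)+Q.max(0))/2).round(4),Q[:,2].max().round(4),u)
    kn=reg&(W[...,2]>.105)&(W[...,2]<.135)&(im.max(-1)<110)&~red
    if n=="top":
        K=W[kn]; print("pin-ish",len(K),K.mean(0).round(4),np.linalg.svd(K[:,:2]-K[:,:2].mean(0))[2][0])
        b=reg&(abs(W[...,2]-.012)<.006)&(im[...,0]>1.4*im[...,2])
        r=cv2.minAreaRect((W[b][:,:2]*1000).astype(np.float32));print("base",r)
    e=(abs(W[...,0]-.48)<.13)&(abs(W[...,1]-.3)<.13)
    bright=e&(im.min(-1)>90)&(W[...,2]>.04)
    Q=W[bright]
    print("card",len(Q),Q.min(0),Q.max(0)) 
    rng=np.random.default_rng(0);best=None
    for _ in range(300):
        a,b_,c=Q[rng.choice(len(Q),3,False)];nn=np.cross(b_-a,c-a)
        if np.linalg.norm(nn)<1e-6: continue
        nn/=np.linalg.norm(nn);i=abs((Q-a)@nn)<.002
        if best is None or i.sum()>best.sum():best=i
    I=Q[best];c0=I.mean(0);nn=np.linalg.svd(I-c0)[2][2];nn*=-np.sign(nn[0])
    z=np.array([0,0,1.]);y=np.cross(z,-nn);y/=np.linalg.norm(y)
    print("plane",best.sum(),c0,nn,"lean",np.degrees(np.arcsin(nn[2])),"yaw",np.degrees(np.arctan2(-nn[1],-nn[0])))
    # all points close to plane
    A=W[e&(W[...,2]>.02)];A=A[abs((A-c0)@nn)<.004]
    up=np.cross(-nn,y);up*=np.sign(up[2])
    uv=np.stack([(A-c0)@y,(A-c0)@up],1)
    uvb=np.stack([(I-c0)@y,(I-c0)@up],1)
    print("y",y,"up",up,"all",np.percentile(uv,[.5,99.5],axis=0),"bright",np.percentile(uvb,[.5,99.5],axis=0))
    r=cv2.minAreaRect((uvb*1000).astype(np.float32));print(r)
    m=np.percentile(uvb[:,0],[1,99]).mean();t=np.percentile(uvb[:,1],99.5)
    print("topmid front",c0+m*y+t*up)
```

```text
side 25 [ 0.476  -0.0428  0.1694] [ 0.4757 -0.044   0.1691] 0.1726 [0.45355669 0.89122743]
side 35 [ 0.517  -0.0631  0.1691] [ 0.5163 -0.0652  0.1678] 0.1718 [0.43616708 0.8998657 ]
card 1809 [0.41303484 0.18771598 0.04010364] [0.55158666 0.33026153 0.18246521]
plane 1711 [0.4788589  0.26939741 0.11919527] [-0.87735497  0.20721897  0.43279159] lean 25.644852062434328 yaw -13.288931331416755
y [ 0.22986173  0.9732233  -0.        ] up [ 0.42120285 -0.09948222  0.90149401] all [[-0.07599561 -0.09532796]
 [ 0.06352638  0.06951956]] bright [[-0.06395391 -0.08504046]
 [ 0.05515255  0.0697438 ]]
((-4.481349945068359, -8.429092407226562), (121.46031188964844, 157.7364959716797), 0.3112831711769104)
topmid front [0.50728955 0.25845536 0.18206889]
top 64 [ 0.4741 -0.048   0.1724] [ 0.4738 -0.0478  0.1724] 0.1775 [0.41534306 0.90966485]
top 59 [ 0.5167 -0.0679  0.1723] [ 0.5175 -0.0686  0.1712] 0.178 [-0.40514057 -0.91425441]
pin-ish 338 [ 0.4965 -0.0584  0.1236] [0.42309102 0.90608719]
base ((495.1183166503906, -57.878570556640625), (108.62197875976562, 88.75438690185547), 65.47930145263672)
card 84 [0.49120025 0.19535    0.04268735] [0.5268023  0.31118214 0.18575296]
plane 80 [0.50567017 0.25438313 0.17916588] [-0.95837756  0.22605128 -0.174394  ] lean -10.043394480185926 yaw -13.271710544878024
y [ 0.22956921  0.97329234 -0.        ] up [-0.16973634  0.04003549  0.98467595] all [[-0.07301333 -0.12745417]
 [ 0.06571972  0.00637815]] bright [[-0.05844049 -0.11936559]
 [ 0.05772865  0.00663331]]
((2.32879638671875, -54.570899963378906), (117.38442993164062, 126.61348724365234), 2.821542263031006)
topmid front [0.50451403 0.25452055 0.18569754]
```

Run:
```python
from h import *
T=np.load("top0.npz");S=np.load("side0.npz")
th=np.radians(-13.3);nx=np.array([np.cos(th),np.sin(th),0]);y=np.array([-nx[1],nx[0],0])
for n,D,thr in(("top",T,70),("side",S,90)):
    im=D["im"].astype(int);W=D["W"]
    e=(abs(W[...,0]-.48)<.13)&(abs(W[...,1]-.26)<.11)&(W[...,2]>.03)
    r=im[...,0]/np.maximum(im[...,2],1)
    for t in((55,65,75) if n=="top" else (80,95)):
        m=e&(im.min(-1)>t); Q=W[m]
        a,b,c=np.linalg.lstsq(np.c_[Q[:,:2],np.ones(len(Q))],Q[:,2],rcond=None)[0]
        for _ in range(5):
            g=abs(Q[:,2]-Q[:,:2]@[a,b]-c)<.008
            a,b,c=np.linalg.lstsq(np.c_[Q[g][:,:2],np.ones(g.sum())],Q[g][:,2],rcond=None)[0]
        nn=np.array([-a,-b,1]);nn/=np.linalg.norm(nn);G=Q[g]
        v=G@y;top=G[G[:,2]>np.percentile(G[:,2],97)]
        hi=e&(W[...,2]>.176);H=W[hi]
        print(n,t,g.sum(),"lean",np.degrees(np.arcsin(nn[2])),"yaw",np.degrees(np.arctan2(nn[1],nn[0]))%180,
          "v range",np.percentile(v,[.5,1,50,99,99.5]).round(4),"zmax",np.percentile(G[:,2],[98,99.5]).round(4),"topmean",top.mean(0).round(4),
          "u at z=.18:",((.18-c-(b*y[1]+a*y[0])*np.mean(v))/(a*nx[0]+b*nx[1])).round(4),
          "hi strip u",np.percentile(H@nx,[2,50,98]).round(4),"v",np.percentile(H@y,[1,99]).round(4),"z",np.percentile(H[:,2],[50,99]).round(4))
```

```text
top 55 1230 lean 24.701731685666683 yaw 166.20797872564304 v range [0.3052 0.3056 0.363  0.4225 0.4233] zmax [0.1836 0.1847] topmean [0.5056 0.258  0.1841] u at z=.18: 0.4302 hi strip u [0.4275 0.4337 0.4391] v [0.2929 0.4276] z [0.1796 0.1851]
top 65 637 lean 24.887093195974934 yaw 166.3511093533556 v range [0.3069 0.307  0.3634 0.4225 0.4228] zmax [0.1843 0.185 ] topmean [0.5051 0.2556 0.1846] u at z=.18: 0.4304 hi strip u [0.4275 0.4337 0.4391] v [0.2929 0.4276] z [0.1796 0.1851]
top 75 109 lean 58.22117954750004 yaw 167.12131684003674 v range [0.3036 0.3047 0.3669 0.4239 0.427 ] zmax [0.1853 0.1857] topmean [0.5055 0.257  0.1855] u at z=.18: 0.4358 hi strip u [0.4275 0.4337 0.4391] v [0.2929 0.4276] z [0.1796 0.1851]
side 80 2020 lean 25.665465214485547 yaw 166.66873481835353 v range [0.3082 0.3084 0.3744 0.4269 0.4274] zmax [0.1808 0.1816] topmean [0.5073 0.2576 0.1811] u at z=.18: 0.4333 hi strip u [0.4309 0.4349 0.4398] v [0.3076 0.4316] z [0.1791 0.1823]
side 95 1608 lean 25.679077239996392 yaw 166.75255540931678 v range [0.3084 0.3094 0.3754 0.4269 0.4274] zmax [0.181  0.1817] topmean [0.508  0.2606 0.1813] u at z=.18: 0.4333 hi strip u [0.4309 0.4349 0.4398] v [0.3076 0.4316] z [0.1791 0.1823]
```

```bash
cat >> h.py <<'E'
def quat(z,y):
    z=np.array(z)/np.linalg.norm(z);y=np.array(y)-np.dot(y,z)*z;y/=np.linalg.norm(y)
    return R.from_matrix(np.c_[np.cross(y,z),y,z]).as_quat()
def d(deg): return np.array([np.cos(np.radians(deg)),np.sin(np.radians(deg)),0])
C=np.array([.4955,-.058,0]); CA=-24.6
YAW=-13.5; L=np.radians(25)
NX=d(YAW); CY=d(YAW+90); CZ=np.sin(L)*NX+np.cos(L)*np.array([0,0,1.]); CX=np.cross(CY,CZ)
M=.437*NX+.365*CY+np.array([0,0,.182])
E
python3 - <<'E'
from h import *
print("M",M)
for s in(1,-1):
    qa=quat([0,0,-1],s*d(CA)); qb=quat(-CZ,s*CX)
    for p,q in((C+[0,0,.30],qa),(C+[0,0,.172],qa),(M+.17*CZ,qb),(M+.06*CZ,qb)):
        r=arm.solve_ik(p,q);print(s,None if r is None else np.round(r,2))
E
```

```text
M [0.51013321 0.2528994  0.182     ]
1 [-0.58  0.36  0.85  1.82 -0.3   1.1  -0.05]
1 [-0.44  0.49  0.69  2.01 -0.43  0.79  0.07]
1 [-0.5   0.69  0.36  1.1  -0.4   1.78 -0.41]
1 [-0.55  0.69  0.33  1.39 -0.41  1.51 -0.37]
-1 [ 0.88  0.49 -1.29  1.78  0.5   1.25  2.17]
-1 [ 0.03  0.4  -0.02  1.99  0.01  0.75  2.72]
-1 [-0.17  0.68 -0.36  1.09 -0.06  1.74  2.41]
-1 [-0.13  0.69 -0.44  1.37 -0.02  1.45  2.38]
```

Run:
```python
from h import *
qa=quat([0,0,-1],d(CA))
s=arm.get_state()
arm.move_l(np.array(s["position"])+[0,0,.12],speed=.2)
arm.move_pose(C+[0,0,.35],qa)
arm.move_l(C+[0,0,.23],speed=.2)
im,_,W=cloud("top"); cv2.imwrite("pics/t1.png",cv2.resize(im[200:330,250:410],None,fx=4,fy=4)[...,::-1])
im,_,W=cloud("side"); cv2.imwrite("pics/s1.png",cv2.resize(im[110:260,270:410],None,fx=4,fy=4)[...,::-1])
s=arm.get_state();print(s["time_s"],s["position"],s["q"])
```

```text
4.3833 [ 0.49627289 -0.05819425  0.23116896] [-0.55408832  0.44428129  0.84604044  1.9307527  -0.40899194  0.94439703
  0.05999026]
```

View pics/s1.png

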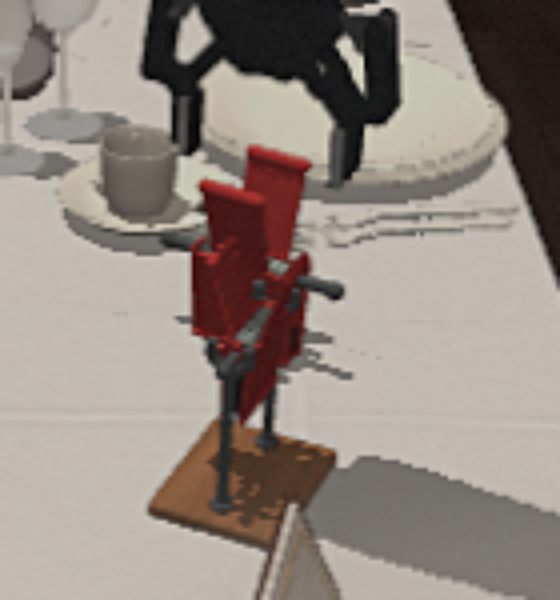

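The side view shows the open fingers, at (190,130) and (345,160), straddling the handle tips. I descend and squeeze next.

Run:
```python
from h import *
print(arm.move_l(C+[0,0,.171],speed=.1,until_force=15))
s=arm.get_state();print(s["position"],s["contact_force"])
arm.gripper_close()
s=arm.get_state();print(s["time_s"],s["grip_width"],s["gripper_force"],s["contact_force"],s["torque"])
arm.move_l(C+[0,0,.28],speed=.1)
s=arm.get_state();print(s["time_s"],s["grip_width"],s["gripper_force"],s["contact_force"],s["position"])
im,_,W=cloud("side"); np.savez("side2.npz",im=im,W=W);cv2.imwrite("pics/s2.png",cv2.resize(im[60:210,270:410],None,fx=4,fy=4)[...,::-1])
```

```text
False
[ 0.49580044 -0.05821934  0.17144982] [-0.28152456 -0.15986926  0.59627843]
5.7333 0.021707452146359895 57.70625710487366 [ 0.21257229 -0.1237236  22.23242893] [0.0250045  0.13784294 0.01866517]
6.975 0.021667092923053483 58.741495013237 [-0.28635203 -0.1653814  -2.78699581] [ 0.49515972 -0.05782986  0.27941853]
```

View pics/s2.png

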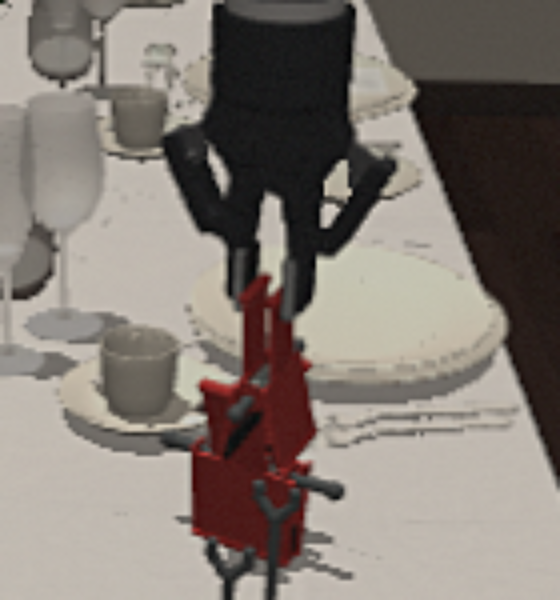

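The squeezed clip hangs straight in the fingers, clear of the forks. I carry it to above the card and check its alignment there.

Run:
```python
from h import *
qb=quat(-CZ,CX)
arm.move_l(C+[0,0,.36],speed=.15)
arm.move_pose(M+.19*CZ,qb)
arm.move_l(M+.145*CZ,speed=.1)
arm.sleep(.3)
s=arm.get_state();t=np.array(s["position"]);Rt=R.from_quat(s["tool_rot"]).as_matrix()
print(s["time_s"],t-M-.145*CZ,s["grip_width"],s["contact_force"], Rt[:,2]@-CZ)
for n in("top","side"):
    im,_,W=cloud(n); np.savez(n+"3.npz",im=im,W=W,t=t,Rt=Rt)
    v=im[190:310,110:270] if n=="top" else im[200:370,260:420]
    cv2.imwrite(f"pics/{n}3.png",cv2.resize(v,None,fx=4,fy=3.5 if n=="side" else 4,interpolation=cv2.INTER_CUBIC)[...,::-1])
    i=im.astype(int); red=(i[...,0]>60)&(i[...,1]<0.4*i[...,0])&(i[...,2]<0.45*i[...,0])
    P=(W[red]-t)@Rt; P=P[(abs(P)<.13).all(1)]
    print(n,len(P),"tool-frame",np.percentile(P,[1,50,99],axis=0).round(4).tolist())
    dark=(i.max(-1)<110)&~red; Q=(W-t)@Rt; k=dark&(abs(Q[...,0])>.033)&(abs(Q[...,0])<.062)&(abs(Q[...,1])<.02)&(abs(Q[...,2]-.05)<.02)
    for sg in(1,-1):
        g=Q[k&(sg*Q[...,0]>0)]
        if len(g):print("knob",sg,len(g),np.median(g,0).round(4),np.percentile(g,[2,98],axis=0).round(4).tolist())
```

```text
9.7833 [ 0.0002764  -0.0002036   0.00032015] 0.021473552861397616 [-0.30315267  0.19087053 -1.20718657] 0.999999776985125
top 87 tool-frame [[-0.0307, -0.0254, 0.0455], [-0.0258, -0.0152, 0.0631], [-0.0194, 0.0077, 0.0963]]
knob -1 44 [-0.0463 -0.0043  0.053 ] [[-0.0547, -0.0074, 0.0493], [-0.0343, 0.0007, 0.0565]]
side 1089 tool-frame [[-0.0248, -0.0249, -0.0013], [0.0087, -0.0108, 0.0523], [0.0313, 0.0114, 0.0975]]
knob 1 50 [ 0.0501 -0.0032  0.0548] [[0.0337, -0.0064, 0.0527], [0.0543, 0.0011, 0.0599]]
knob -1 19 [-0.0451 -0.0037  0.0538] [[-0.0507, -0.0058, 0.0519], [-0.0355, 0.0002, 0.0556]]
```

View pics/side3.png

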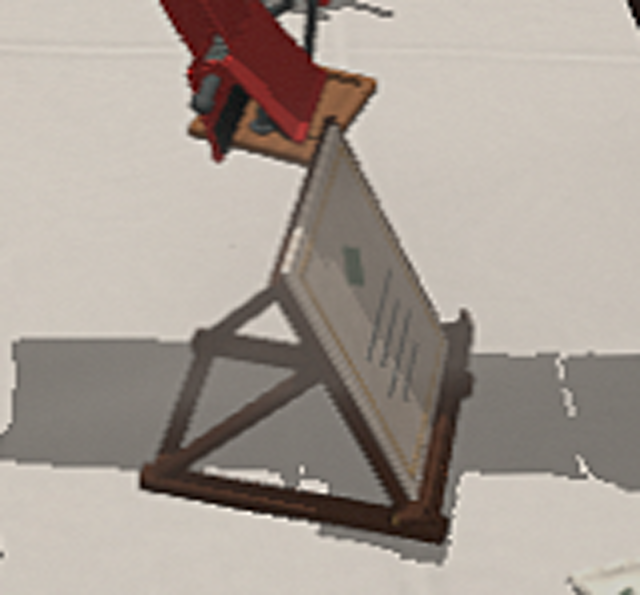

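View pics/top3.png

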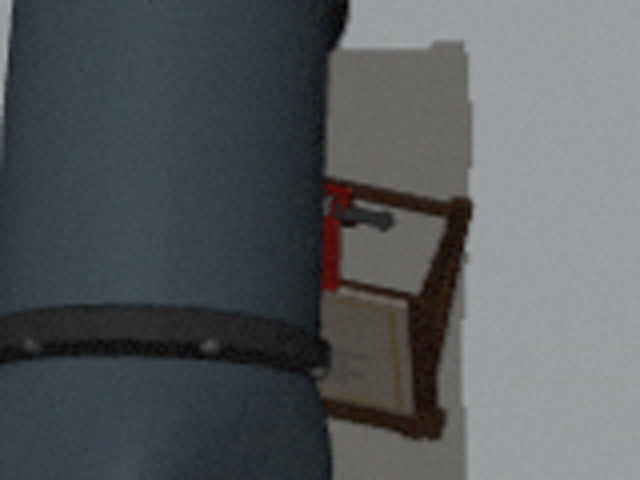

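Run:
```python
from h import *
D=np.load("side3.npz");im=D["im"].astype(int);Q=(D["W"]-D["t"])@D["Rt"]
red=(im[...,0]>50)&(im[...,1]<0.45*im[...,0])&(im[...,2]<0.5*im[...,0])&(abs(Q)<.13).all(-1)
for a in np.arange(-.01,.106,.008):
    for lo,hi in((.022,.036),):
        g=Q[red&(Q[...,2]>=a)&(Q[...,2]<a+.008)&(Q[...,0]>lo)&(Q[...,0]<hi)]
        if len(g): print(f"z {a:.3f} n{len(g)}", "y sorted",np.round(np.sort(g[:,1])[::max(1,len(g)//10)]*1000,1))
# card top strip in tool frame from this side picture
g=Q[(abs(Q[...,0])<.06)&(Q[...,2]>.13)&(Q[...,2]<.16)&(abs(Q[...,1])<.02)]
for a in np.arange(.136,.160,.003):
    h=g[(g[:,2]>=a)&(g[:,2]<a+.003)]
    if len(h):print(f"stack z{a:.3f}",len(h),np.percentile(h[:,1],[1,10,50,90,99]).round(4),np.percentile(h[:,0],[1,50,99]).round(3))
# all solid surfaces at jaws, end view map
v=Q[(Q[...,0]>.024)&(Q[...,0]<.036)&(Q[...,2]>.0)&(Q[...,2]<.17)&(abs(Q[...,1])<.03)]
H,_,_=np.histogram2d(v[:,2],v[:,1],bins=[np.arange(0,.17,.005),np.arange(-.03,.0301,.0025)])
print(H.astype(int))
```

```text
z 0.046 n44 y sorted [-12.1 -11.4 -10.5  -9.2  -8.1  -5.1  -2.4  -0.2   3.3   5.1   7.5]
z 0.054 n46 y sorted [-14.4 -13.9 -12.9 -12.2 -11.9 -10.4  -8.   -6.2  -5.1   1.    6.1   7.9]
z 0.062 n21 y sorted [-16.7 -16.  -15.6 -15.  -14.8 -14.7 -14.3 -14.1 -13.4 -11.8  -2.8]
z 0.070 n23 y sorted [-18.8 -18.6 -18.2 -17.5 -17.  -16.9 -16.  -15.8 -15.7 -14.8  10.   11.1]
z 0.078 n29 y sorted [-20.9 -20.2 -19.8 -19.4 -19.3 -18.9 -18.5 -17.8 -17.  -16.2   9.8  10.2
  10.9  11.5  12.6]
z 0.086 n26 y sorted [-23.  -22.4 -22.  -21.8 -21.7 -21.3 -21.2 -20.2 -19.8 -19.4  11.4  13.
  13.9]
z 0.094 n19 y sorted [-25.5 -25.  -25.  -24.4 -24.1 -23.6 -23.5 -23.1 -23.  -22.7 -22.6 -22.3
 -21.8 -20.6  13.   13.1  13.3  14.4  14.5]
stack z0.145 40 [-0.005  -0.0044 -0.0028 -0.0013 -0.0007] [-0.053  0.001  0.056]
stack z0.148 124 [-0.0053 -0.0045 -0.0012  0.0031  0.0042] [-0.054  0.013  0.058]
stack z0.151 58 [-0.0051 -0.0049 -0.0042  0.0038  0.0056] [-0.055  0.008  0.059]
stack z0.154 31 [-0.0053 -0.0053 -0.0045 -0.0038 -0.0036] [-0.048  0.014  0.056]
stack z0.157 45 [-0.0055 -0.005  -0.0044 -0.0035 -0.00
[... 1010 characters left out ...]
0 0 0 0 0 0 0 0 0 0 5 8 2 0 0 0 0 0]
 [0 0 1 1 0 0 0 0 0 0 0 0 0 0 0 0 2 2 1 0 0 0 0 0]
 [0 0 0 0 0 0 0 0 0 0 0 0 0 0 0 0 0 0 0 0 0 0 0 0]
 [0 0 0 0 0 0 0 0 0 0 0 0 0 0 0 0 0 0 0 0 0 0 0 0]
 [0 0 0 0 0 0 0 0 0 0 0 0 0 0 0 0 0 0 0 0 0 0 0 0]
 [0 0 0 0 0 0 0 0 0 0 0 0 0 0 0 0 0 0 0 0 0 0 0 0]
 [0 0 0 0 0 0 0 0 0 0 0 0 0 0 0 0 0 0 0 0 0 0 0 0]
 [0 0 0 0 0 0 0 0 0 0 0 0 0 0 0 0 0 0 0 0 0 0 0 0]
 [0 0 0 0 0 0 0 0 0 0 0 0 0 0 0 0 0 0 0 0 0 0 0 0]
 [0 0 0 0 0 0 0 0 0 0 0 0 0 0 0 0 0 0 0 0 0 0 0 0]
 [0 0 0 0 0 0 0 0 0 1 9 2 1 3 0 0 0 0 0 0 0 0 0 0]
 [0 0 0 0 0 0 0 0 0 2 6 0 3 3 0 0 0 0 0 0 0 0 0 0]
 [0 0 0 0 0 0 0 0 0 1 7 0 0 0 0 0 0 0 0 0 0 0 0 0]
 [0 0 0 0 0 0 0 0 0 2 4 0 0 0 0 0 0 0 0 0 0 0 0 0]]
```

The side picture shows the clip 100 mm above the card's top edge and in line across it. Its jaw midplane is turned about 0.06 rad about the pin and offset about 2.5 mm to the front. I correct for both, then measure again just above the edge.

```bash
cat >> h.py <<'E'
B=.06
QB=quat(-CZ*np.cos(B)+np.sin(B)*CX, CX*np.cos(B)+CZ*np.sin(B))
S0=M-.0003*CX+.001*CY
def tcp(h,off=0): # pin h above the card's top edge
    return S0+off*CX+h*CZ-R.from_quat(QB).as_matrix()@[0,-.0024,.053]
E
python3 - <<'E'
from h import *
arm.move_pose(tcp(.085),QB)
arm.move_l(tcp(.058),speed=.08); arm.sleep(.3)
s=arm.get_state();print(s["time_s"],np.array(s["position"])-tcp(.058))
im,_,W=cloud("side");i=im.astype(int)
A=np.c_[CY,CX,-CZ]; Q=(W-S0)@A     # y along card, x normal, down
red=(i[...,0]>50)&(i[...,1]<0.45*i[...,0])&(i[...,2]<0.5*i[...,0])&(abs(Q)<.13).all(-1)
for a in np.arange(-.064,-.004,.006):
    g=Q[red&(Q[...,2]>=a)&(Q[...,2]<a+.006)&(Q[...,0]>.022)&(Q[...,0]<.036)]
    if len(g):print(f"{a:.3f}",len(g),g[:,1].min().round(4),g[:,1].max().round(4),((g[:,1].min()+g[:,1].max())/2).round(4))
R_=Q[red];print("red",np.percentile(R_,[.5,99.5],axis=0).round(4))
for a in np.arange(-.004,.016,.002):
    h=Q[(abs(Q[...,0]-.03)<.03)&(abs(Q[...,1])<.012)&~red&(Q[...,2]>=a)&(Q[...,2]<a+.002)]
    if len(h):print(f"stack {a:.3f}",len(h),np.percentile(h[:,1],[2,50,98]).round(4))
E
```

```text
10.9167 [ 0.00023237 -0.00014113  0.00027598]
-0.064 42 -0.0102 0.0097 -0.0002
-0.058 29 -0.011 0.0107 -0.0002
-0.052 9 -0.012 0.0108 -0.0006
-0.046 7 -0.0128 -0.0107 -0.0118
-0.040 3 -0.0139 -0.0122 -0.0131
red [[-0.0279 -0.0194 -0.1138]
 [ 0.0319  0.0107 -0.0134]]
stack 0.000 5 [-0.0045 -0.0035 -0.0015]
stack 0.002 44 [-0.0043 -0.0023  0.0026]
stack 0.004 53 [-0.0044  0.0027  0.0052]
stack 0.006 17 [-0.0045 -0.004   0.0063]
stack 0.008 12 [-0.0045 -0.0039 -0.0035]
stack 0.010 17 [-0.0051 -0.004  -0.0031]
stack 0.012 11 [-0.0047 -0.0037 -0.0028]
stack 0.014 17 [-0.0049 -0.0038 -0.003 ]
```

Run:
```python
from h import *
print(arm.move_l(tcp(.02),speed=.06,until_force=5))
s=arm.get_state();print(s["time_s"],(np.array(s["position"])-tcp(0))@CZ,s["contact_force"])
print(arm.move_l(tcp(-.002),speed=.03,until_force=6))
arm.sleep(.3)
s=arm.get_state();print(s["time_s"],(np.array(s["position"])-tcp(0))@CZ,s["contact_force"],s["torque"])
im,_,W=cloud("side");i=im.astype(int)
cv2.imwrite("pics/s4.png",cv2.resize(im[200:370,260:420],None,fx=4,fy=3.5,interpolation=cv2.INTER_CUBIC)[...,::-1])
```

```text
False
11.75 0.020267138018998616 [ 0.13251697 -0.65618352 -1.43138282]
True
12.5667 0.006194664060539043 [ 4.13643534 -0.61921713  6.21634999] [-0.09094631 -0.73783353 -0.05843505]
```

View pics/s4.png

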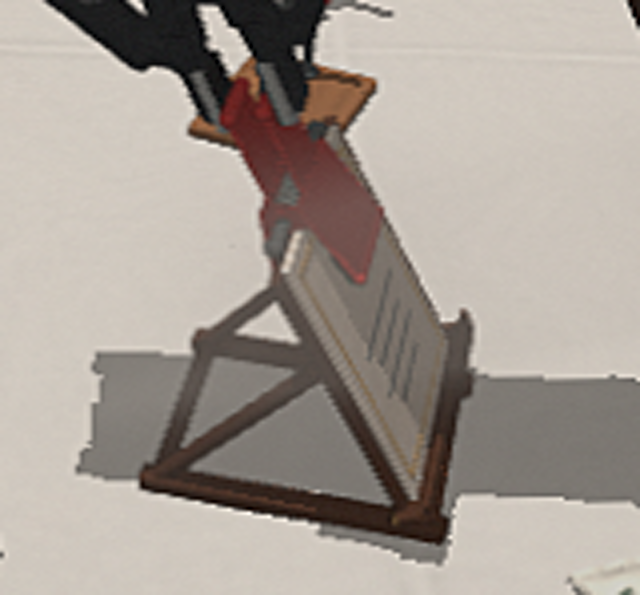

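The coil came to rest on the card's top edge with the pin about 6 mm above it and the jaws on either side of the stack. Now I release and retract.

Run:
```python
from h import *
arm.gripper_open(); arm.sleep(.3)
s=arm.get_state();print(s["time_s"],s["grip_width"],s["contact_force"])
p=np.array(s["position"])
arm.move_l(p+.10*CZ,speed=.1)
arm.move_l(p+.10*CZ+[0,0,.1],speed=.2)
arm.move_pose(np.array([.45,-.05,.42]),quat([0,0,-1],d(CA))); arm.sleep(.5)
s=arm.get_state();print(s["time_s"],s["contact_force"])
im,_,W=cloud("side");i=im.astype(int)
a=cv2.resize(im[200:370,260:420],(400,425));t,_,Wt=cloud("top");b=cv2.resize(t[210:310,130:250],(400,425))
cv2.imwrite("pics/s5.png",np.hstack([a,b])[...,::-1])
Q=(W-S0)@np.c_[CY,CX,CZ]
red=(i[...,0]>50)&(i[...,1]<0.45*i[...,0])&(i[...,2]<0.5*i[...,0])&(abs(Q)<.1).all(-1)
print("side red",np.percentile(Q[red],[.5,99.5],axis=0).round(4))
i=t.astype(int);Q=(Wt-S0)@np.c_[CY,CX,CZ]
red=(i[...,0]>50)&(i[...,1]<0.45*i[...,0])&(i[...,2]<0.5*i[...,0])&(abs(Q)<.1).all(-1)
print("top red",np.percentile(Q[red],[.5,99.5],axis=0).round(4))
```

```text
13.5583 0.08547511740732715 [-0.80115637  0.87448471 -0.01561658]
17.0583 [-0.70785967 -0.46776913 -0.38485655]
side red [[-0.0273 -0.0233  0.0077]
 [ 0.0218  0.0218  0.0632]]
top red [[-0.0303 -0.0247 -0.0393]
 [ 0.0292  0.0218  0.0658]]
```

View pics/s5.png

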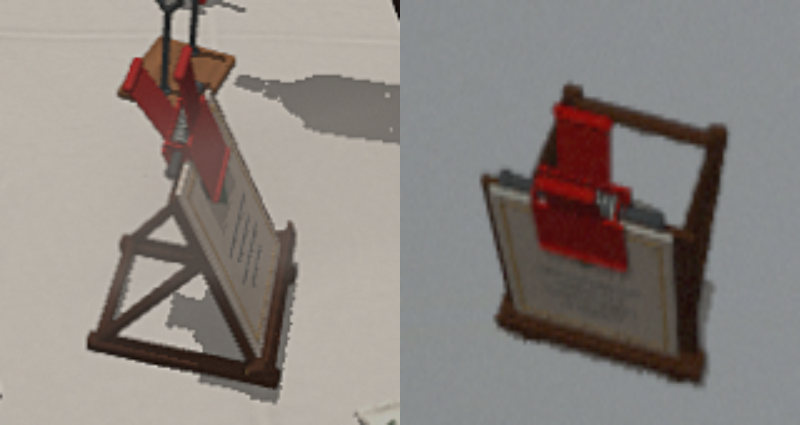

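Both views show the clip closed on the middle of the card's top edge, with the card square on the ledge and the pin about 6 mm above the edge.

```bash
python3 -c "
from cell import arm
print(arm.close_job())"
```

```text
the job is handed in; nothing more can be done
None
```

I've handed the job in: the clip is gripping card and backboard together, central on the card's top edge with the pin about 6 mm above it. The card stands square on its ledge, the robot is clear of everything, and the judge returned no result.

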